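# Engage a two-stage board test fixture and start the test

## Robot

A 7-joint arm with a two-finger parallel gripper is mounted at the origin on the work surface. World frame = base frame: x ahead of the robot, y to its left, z up, the work surface at z = 0. Lengths are in m, angles in rad, forces in N, time in s.
With the tool pointing down it reaches from about 0.425 to 0.925 m from the base axis. Payload 6.8 kg.
Tool frame: the origin (TCP) lies midway between the tips of the shut fingers; the grasp point (between the pads) lies 19 mm behind it; x points along the fingers, y is the direction in which the jaws open and shut, and the axes are right-handed (so a half turn about x gives the same grasp; the last joint's range is limited). The gripper opens to 88 mm and grips with 3 to 60 N. Pads are 20 mm wide; open, the fingers measure 115 mm over their backs; the gripper's body (75 mm by 178 mm) begins 61 mm behind the grasp point.
Start: joints at [-1.421, 0.477, 0.022, 1.555, -0.011, 1.109, -0.083], TCP at [0.172, 0.653, 0.196] pointing down, gripper open.
Joint ranges: [-2.96, 2.96], [-0.34, 2.1], [-1.41, 1.46], [0.24, 2.44], [-1.37, 4.51], [0.17, 1.92], [-2.96, 2.96]. Speed limits (rad/s): [2.39, 2.39, 3.14, 3.14, 3.14, 3.14, 3.14].

## Interface

Orientations are given as a rotation vector (axis times angle).
In Python, from workcell import observe, grab_frame, close_job gives the robot as it stands.
- The arm moves only by the tool apply_moves, never from a script. Its argument "steps" is a list of rows, each a list of 7 numbers: the turn, a rotation vector about the tool's x, y, z each as a share of 2 rad, from -1 to 1, then the shift along the tool's x, y, z each as a share of 0.5 m, from -1 to 1, then the closure, from -1 (fully open) to 1 (shut). In form: [[rx, ry, rz, x, y, z, grip], ...]. A call has 1 to 5 rows; each row is the pose to reach, as a shift and turn from the pose commanded when the call began, along the tool's axes at that moment; what a row does not reach only later rows make up. A row lasts 1/8 s, in which the tool goes at most 62.5 mm and 10.7 degrees, less where a joint would pass 70% of its speed; a pose out of reach is approached as far as the arm can. A call with a number of a shift or a turn outside -1 to 1 is refused whole. A call with a gripper value outside its range is refused whole. The fingers move at their own pace and stop on an object; the grip force is fixed at half the most. Time passes only in rows, so rows that repeat a pose let the fingers close. It gives the time, the measured TCP pose, the force and the opening at its end, in the units of the state.
- observe(): the state, without advancing time (a new reading comes with each control period).
- grab_frame(name): name is "side" or "top" or "wrist"; returns a dict with "pixels" (400x640x3 uint8, blue, green, red), "fx", "fy", "cx", "cy" (pixels), "extrinsics" (4x4, takes a point from world to camera coordinates); the wrist camera has in their place "mount" (4x4, takes a point from camera to tool coordinates, whose origin is the TCP and whose axes are the tool frame's). Camera axes: x right, y up, looking along -z (the intrinsics and any distortion apply to the point x, -y, -z); pixel columns grow to the right and rows downward; lengths in m; the calibration is good to about 2 mm. The wrist camera is an equidistant fisheye: a pixel r from the principal point sees the ray r / f radians off the axis. A picture is of the moment at which its call begins: read the wrist's pose just before it. There is no depth.
- close_job(): hands the job in, once; it reports no verdict.
The state is a dict: "time_s": time; "joint_positions": joint angles; "joint_vel": joint speeds; "tau": joint torques, N m; "position": TCP position; "ee_rot": TCP orientation; "ft_force": force on the tool from outside, world axes, zero at the start; "moment": the same for the moment, N m; "grip_width": finger opening in m.
Only numpy, scipy, OpenCV 4.12 (cv2) and the standard library are available. Lean on these libraries where they do the work, as an engineer would, in place of code of your own. Each camera call takes 0.05 s, during which the arm holds its last target.

## Task

The board is already lying in the test fixture: with the outside of the fingers, push the fixture's black-knobbed hand lever back, past its first detent, all the way to its second stop, so that the clear press plate is fully down on the board. Only then press the green start button on the fixture's front corner right in and let go, with the lever left at the second stop. Push only, without taking the knob between the fingers or leaning on the fixture with the gripper's body, and leave the beaker, the spare red board, the white carton and the screwdriver where they are.

Things in the scene. Friction and masses are not known exactly. Their poses are not given: they have to be found in the camera images.
- fixture: Manual two-stage circuit-board test fixture, fixed on the bench: grey base box 280 mm (its x) by 240 mm (its y), aluminium top plate 75 mm above the bench; on it two upright cheeks (up to 165 mm above the bench) with a press plate between them. Origin: centre of the underside, on the bench. x points from its front (robot's side) to its back, y to its left, z up.
- plate (a joint): Drop of the clear press plate (98 x 136 mm) over the red board, in m: 0 = up, 0.006 at first detent, 0.012 = fully down. Driven by the lever's cams. The cheeks beside it are 78 mm long (x) and 12 mm thick, middles 80 mm either side of the centre line, centred 15 mm behind the fixture's middle; guide pillars reach 150 mm above the bench.
- lever (a joint): Hand lever angle, rad. 0 = open, leaning 0.6 rad to the front (always starts here); 0.6 = first detent, upright; 1.2 = second stop, leaning 0.6 rad to the back. Turns about fixture y, knob over the top. Sprung into all three; level push at the knob: about 12 N to leave the open stop, 5 N to leave the first detent; past about 0.93 it snaps on to the second stop. Stays where it snaps.
- knob (a point): Centre of the black ball knob, 32 mm in diameter, on a 10 mm steel rod, 115 mm from the camshaft axis; moves with the lever. Nothing stands within 25 mm of the knob along its swing.
- pivot (a point): Point on the camshaft axis in the plane in which the knob swings; fixed to the fixture: 15 mm behind its middle, 105 mm to the right of its centre line, 141 mm above the bench.
- start (a joint): Travel of the green start button in m: 0 = out, 0.006 = fully in. It springs back out; it begins to move at about 1.5 N and is fully in at 5 N.
- start_top (a point): Centre of the top face of the green start button (26 mm diameter, in a black collar 44 mm in diameter), on the left front corner of the fixture's top plate; its top is 97 mm above the bench when out, 10 mm above its collar, and it is pressed straight down.
- beaker: Glass beaker, 50 mm in diameter, 70 mm high, standing to the left of the fixture; origin at the centre of its underside. To be left alone.
- board: Spare red circuit board, 70 x 55 mm, 15 mm high with its headers, lying to the right of the fixture; origin at the centre of its underside. To be left alone.
- carton: Small white carton, 50 x 50 x 60 mm high, standing to the right of the fixture towards the back; origin at the centre of its underside. To be left alone.
- screwdriver: Screwdriver with a blue handle, 150 mm long, lying to the left of the fixture; origin near its middle on the bench. To be left alone.

How it is judged:
On the way, in this order (a step that is already met when the one before it is completed fails the run):
1. the lever is past the first detent and at its second stop (value of joint lever above 1.12 rad), for 0.2 s.
2. with the lever at the second stop, the start button is pressed in (value of joint start above 0.004 m and value of joint lever above 1.12 rad), for 0.05 s.
At the end, for the whole second after the job is handed in: The lever rests at its second stop (joint above 1.12 of 1.2 rad, still), the start button has been pressed at least 4 mm in after that and is out again (within 1.5 mm), and the beaker, spare board, carton and screwdriver are each within 20 mm of where they started (value of joint lever above 1.12 rad and velocity of joint lever between -0.1 and 0.1 rad/s and value of joint start below 0.0015 m and distance of each of beaker, board, carton, screwdriver from where it was at the start of the episode below 0.02 m); the robot touches nothing.
It fails at once if the start button is pressed while the lever is not at its second stop (value of joint start above 0.003 m and value of joint lever below 1.1 rad).
It fails at once if a bystander (beaker, spare board, carton or screwdriver) is lifted, knocked or shifted by more than 20 mm (distance of any of beaker, board, carton, screwdriver from where it was at the start of the episode above 0.02 m).
It fails at once if the knob is taken between the fingers (grasp point within 12 mm of the knob's centre) (distance between the grasp point and knob below 0.012 m).
It fails at once if the arm or the gripper's body, rather than the fingers, pushes on the fixture or its lever with over 5 N (contact force between the arm and fixture above 5 N).
It also fails if it takes over 35 s, if anything falls off the work surface, if the arm or the gripper's body presses on something with over 40 N, if the wrist force passes 120 N, or if a joint passes its speed limit or range.

## Working session

There is one attempt and no reset: what is moved stays moved. The work goes in short steps, Python scripts to look and compute and a tool call to move; the robot and the scene stay as the last step left them, time stands still between calls to the robot, and variables do not carry over. Pictures are saved under pics/ and viewed, and the job is handed in when it is done.

Besides the shell and the picture viewer there is one more tool, called after "Emit:" in YAML: its name, and indented under it one key for each argument. apply_moves: Moves the arm, as the interface text tells. Shift numbers are shares of 0.5 m and turn numbers shares of 2 rad, none past 1 either way. Its arguments: {"type":"object","properties":{"steps":{"type":"array","items":{"type":"array","items":{"type":"number"}}}},"required":["steps"]}

```bash
mkdir -p pics; ls
python3 - <<'E'
from workcell import observe, grab_frame
import cv2,numpy as np
s=observe(); print(s)
for n in("side","top"):
    f=grab_frame(n); cv2.imwrite(f"pics/{n}0.png",f["pixels"]); print(n,{k:v for k,v in f.items() if k!="pixels"})
E
```

```text
pics
{'time_s': 0.0, 'joint_positions': array([-1.42110835,  0.47776636,  0.02237906,  1.55642403, -0.0115229 ,
        1.10926545, -0.08310015]), 'joint_vel': array([-2.87856828e-04, -6.09576130e-04,  1.45365704e-04,  4.80457491e-06,
       -5.98628912e-06, -7.82684856e-05, -5.90347571e-04]), 'tau': array([ 6.34619373e-04, -5.82863975e+01,  1.53499290e+00, -2.72618043e+01,
       -5.42315980e-02,  1.68963487e-02,  1.71255365e-04]), 'position': array([0.17195988, 0.65208102, 0.19461671]), 'ee_rot': array([ 0.20102274,  1.56140313, -0.20374926]), 'ft_force': array([-0.2190567 , -0.19503088,  0.00543987]), 'moment': array([-0.03108907,  0.04038392,  0.00681324]), 'grip_width': 0.08767970169255876}
side {'fx': 457.9297942945924, 'fy': 457.9297942945924, 'cx': 325.80332826841646, 'cy': 200.09714424219996, 'extrinsics': array([[-0.99844293, -0.05331088, -0.01642127,  0.59758513],
       [ 0.02398192, -0.67601272,  0.73649961, -0.10997388],
       [-0.05036443,  0.73495901,  0.67623862, -1.21787022],
       [ 0.        ,  0.        ,  0.        ,  1.        ]])}
top {'fx': 483.413411019664, 'fy': 483.413411019664, 'cx': 320.3079584358094, 'cy': 203.52874547671942, 'extrinsics': array([[-0.00481274, -0.99994253,  0.00958005,  0.04912074],
       [ 0.98806896, -0.0032804 ,  0.15397717, -0.61160553],
       [-0.15393689,  0.01020681,  0.98802796, -1.11165263],
       [ 0.        ,  0.        ,  0.        ,  1.        ]])}
```

View pics/side0.png

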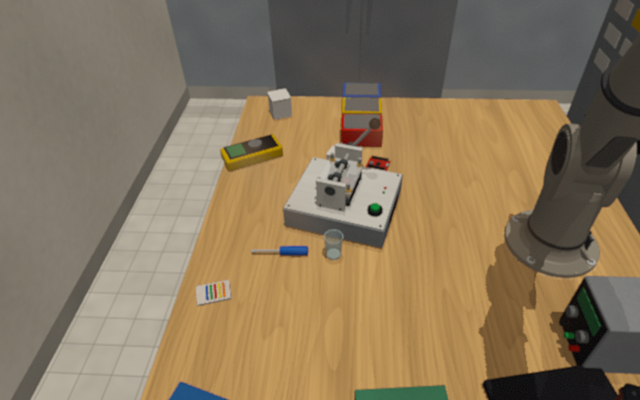

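View pics/top0.png

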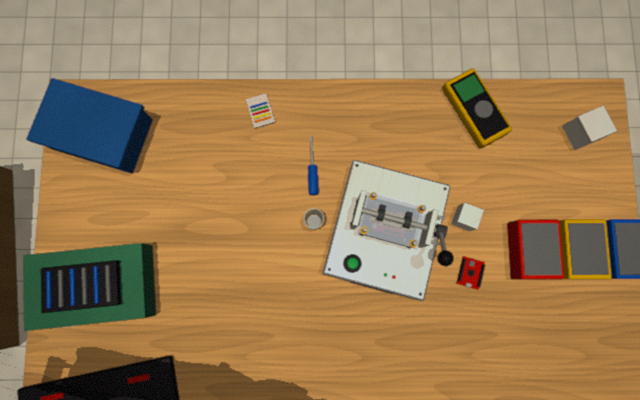

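The top view shows the fixture yawed slightly, the knob at about (445,258), the button at about (352,263). Next I enlarge the crops.

Run:
```python
import cv2
a=cv2.imread("pics/top0.png")[150:310,310:500]; cv2.imwrite("pics/tc.png",cv2.resize(a,None,fx=4,fy=4,interpolation=2)[:600] if 0 else cv2.resize(a,(760,640-40),interpolation=2))
a=cv2.imread("pics/side0.png")[80:250,270:420]; cv2.imwrite("pics/sc.png",cv2.resize(a,(525,595),interpolation=2))
```

```text
(no output)
```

View pics/tc.png

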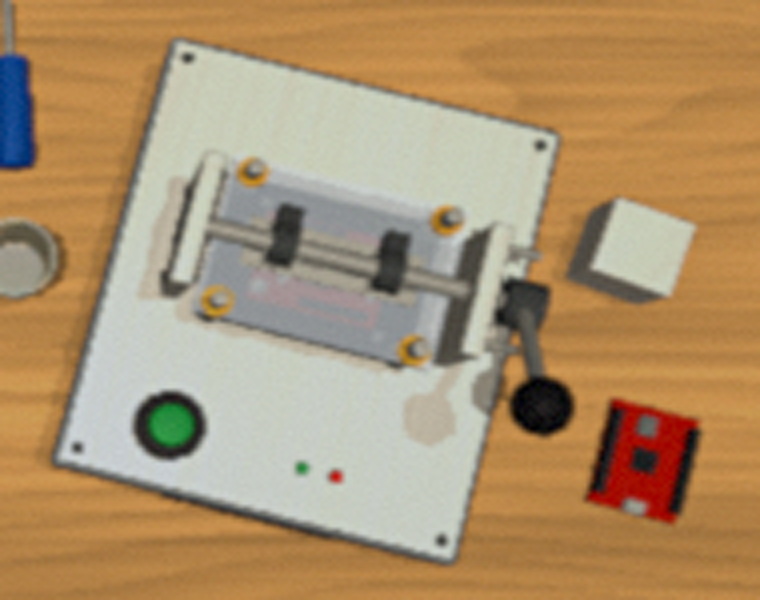

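View pics/sc.png

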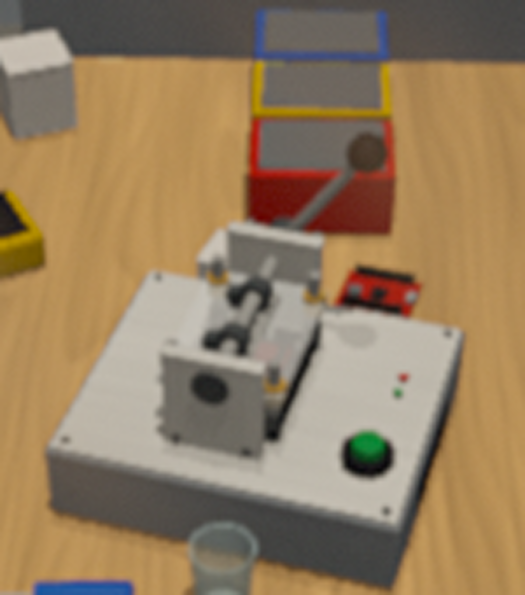

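```bash
cat > h.py <<'E'
import numpy as np,cv2
from scipy.optimize import least_squares
from scipy.spatial.transform import Rotation as R
T=dict(f=483.413,c=(320.308,203.5287),E=np.array([[-0.00481274,-0.99994253,0.00958005,0.04912074],[0.98806896,-0.0032804,0.15397717,-0.61160553],[-0.15393689,0.01020681,0.98802796,-1.11165263]]))
S=dict(f=457.9298,c=(325.8033,200.0971),E=np.array([[-0.99844293,-0.05331088,-0.01642127,0.59758513],[0.02398192,-0.67601272,0.73649961,-0.10997388],[-0.05036443,0.73495901,0.67623862,-1.21787022]]))
def proj(C,p):
    q=C["E"][:,:3]@p+C["E"][:,3]; return np.array([C["c"][0]+C["f"]*q[0]/-q[2],C["c"][1]-C["f"]*q[1]/-q[2]])
def atz(C,uv,z):
    d=np.array([(uv[0]-C["c"][0])/C["f"],-(uv[1]-C["c"][1])/C["f"],-1]);Rm=C["E"][:,:3];o=-Rm.T@C["E"][:,3];w=Rm.T@d
    return o+w*(z-o[2])/w[2]
def fix(p,x,y,z):
    c,s=np.cos(p[2]),np.sin(p[2]);return np.array([p[0]+c*x-s*y,p[1]+s*x+c*y,z])
def knob(p,a):
    t=a-0.6; return fix(p,0.015+0.115*np.sin(t),-0.105,0.141+0.115*np.cos(t))
E
python3 - <<'E'
from h import *
tc=lambda u,v:(310+u/4,150+v/3.75)
sc=lambda u,v:(270+u/3.5,80+v/3.5)
obs=[(T,tc(174,40),(.14,.12,.075)),(T,tc(560,133),(.14,-.12,.075)),(T,tc(454,562),(-.14,-.12,.075)),(T,tc(54,463),(-.14,.12,.075)),
(S,sc(50,452),(.14,.12,.075)),(S,sc(397,525),(-.14,.12,.075)),(S,sc(463,330),(-.14,-.12,.075)),(S,sc(155,272),(.14,-.12,.075))]
r=least_squares(lambda p:np.concatenate([proj(C,fix(p,*q))-uv for C,uv,q in obs]),[.6,-.1,-.2]);print(r.x,r.fun.round(1))
p=r.x
print("knob",knob(p,0),proj(T,knob(p,0)),tc(542,405),proj(S,knob(p,0)),sc(367,152))
print("knob2",knob(p,.6),knob(p,1.2))
b=atz(T,tc(170,425),.097);b2=atz(S,sc(369,440),.097);print("btn",b,b2)
for n,uv,z in(("carton",tc(636,235),.06),("board",tc(645,460),.015),("beaker",tc(20,255),.07)):print(n,atz(T,uv,z))
E
```

```text
[ 0.54787976 -0.10748919 -0.266691  ] [-1.6 -1.8  0.4 -0.7 -0.   1.7 -2.1  0.5 -1.7 -2.2  1.8 -0.4  1.6 -2.
 -1.7 -2.6]
knob [ 0.47203934 -0.19561763  0.2359136 ] [444.41163702 258.41643371] (445.5, 258.0) [375.42414154 122.64612151] (374.8571428571429, 123.42857142857143)
knob2 [ 0.53467769 -0.21273037  0.256     ] [ 0.59731605 -0.2298431   0.2359136 ]
btn [ 0.46756222 -0.02465774  0.097     ] [ 0.4687983  -0.01878282  0.097     ]
carton [ 0.58670529 -0.30558163  0.06      ]
board [ 0.44641756 -0.31785008  0.015     ]
beaker [0.57403618 0.0594425  0.07      ]
```

```bash
cat >> h.py <<'E'
P=np.array([0.54788,-0.10749,-0.26669])
def down(yaw): # tool x down, tool y at world heading yaw
    x=np.array([0,0,-1.]);y=np.array([np.cos(yaw),np.sin(yaw),0]);return np.array([x,y,np.cross(x,y)]).T
def delta(s,pos,Rt):
    R0=R.from_rotvec(s["ee_rot"]).as_matrix()
    return np.r_[R.from_matrix(R0.T@Rt).as_rotvec()/2, R0.T@(np.array(pos)-s["position"])/.5]
E
python3 - <<'E'
from h import *
from workcell import observe
s=observe();print(R.from_rotvec(s["ee_rot"]).as_matrix().round(3))
for y in (P[2]+np.pi/2,P[2]-np.pi/2):
  print(delta(s,[.5,.4,.4],down(y)).round(3), delta(s,[.5,.15,.4],down(y)).round(3))
E
```

```text
[[-0.     0.255  0.967]
 [-0.002  0.967 -0.255]
 [-1.    -0.002  0.   ]]
[ 0.004  0.     0.001 -0.41  -0.321  0.763] [ 0.004  0.     0.001 -0.409 -0.804  0.89 ]
[-1.566e+00 -1.000e-03  0.000e+00 -4.100e-01 -3.210e-01  7.630e-01] [-1.566e+00 -1.000e-03  0.000e+00 -4.090e-01 -8.040e-01  8.900e-01]
```

Emit:
apply_moves:
  steps:
    - [0, 0, 0, -0.12, 0, 0.02, 1]
    - [0, 0, 0, -0.2, -0.06, 0.1, 1]
    - [0, 0, 0, -0.26, -0.12, 0.2, 1]
    - [0, 0, 0, -0.3, -0.2, 0.28, 1]
    - [0, 0, 0, -0.32, -0.3, 0.34, 1]

```text
time_s: 0.72
position: [0.3, 0.4627, 0.3563]
ee_rot: [0.204, 1.56, -0.203]
ft_force: [0.7, 0.2, 0.5]
grip_width: 0.0414
```

Run:
```python
from h import *
from workcell import observe
s=observe();print(s["position"],s["joint_positions"].round(2))
k=knob(P,0);f=np.array([np.cos(P[2]),np.sin(P[2]),0])
t=k-.06*f;print(t)
for q in([.46,.25,.36],[.46,.0,.36],[t[0],t[1],.36]):print(delta(s,q,down(P[2]+np.pi/2)).round(3))
```

```text
[0.30002513 0.46266873 0.35633184] [-1.2   0.16  0.1   1.64 -0.02  1.35  0.22]
[ 0.41416075 -0.17980613  0.2359136 ]
[ 0.004  0.    -0.    -0.007 -0.329  0.418]
[ 0.004  0.    -0.    -0.008 -0.812  0.547]
[ 0.004  0.    -0.    -0.008 -1.183  0.55 ]
```

Emit:
apply_moves:
  steps:
    - [0.004, 0, 0, 0, -0.08, 0.1, 1]
    - [0.004, 0, 0, 0, -0.16, 0.2, 1]
    - [0.004, 0, 0, 0, -0.25, 0.29, 1]
    - [0.004, 0, 0, 0, -0.34, 0.36, 1]
    - [0.004, 0, 0, 0, -0.45, 0.42, 1]

```text
time_s: 1.35
position: [0.4445, 0.1912, 0.3552]
ee_rot: [0.209, 1.561, -0.209]
ft_force: [0.7, 0.5, 0.4]
grip_width: 0.0006
```

Emit:
apply_moves:
  steps:
    - [0, 0, 0, 0, -0.12, 0.02, 1]
    - [0, 0, 0, 0, -0.24, 0.05, 1]
    - [0, 0, 0, 0, -0.36, 0.07, 1]
    - [0, 0, 0, 0, -0.48, 0.09, 1]
    - [0, 0, 0, 0, -0.6, 0.1, 1]

```text
time_s: 1.98
position: [0.4126, -0.1113, 0.3554]
ee_rot: [0.209, 1.561, -0.209]
ft_force: [0.8, -0.1, 0.0]
grip_width: 0.0003
```

Run:
```python
from h import *
from workcell import observe,grab_frame
s=observe();print(s["position"],s["joint_positions"].round(2),s["grip_width"])
k=knob(P,0);f=np.array([np.cos(P[2]),np.sin(P[2]),0])
t=k-.06*f;print(t)
for q in([t[0],t[1],.36],[t[0],t[1],.222]):print(delta(s,q,down(P[2]+np.pi/2)).round(3))
cv2.imwrite("pics/w1.png",grab_frame("wrist")["pixels"])
cv2.imwrite("pics/t1.png",grab_frame("top")["pixels"])
```

```text
[ 0.4125683  -0.11127964  0.35537329] [-0.6  -0.14  0.65  1.91  0.09  1.35  1.33] 0.00027772517309860483
[ 0.41416075 -0.17980613  0.2359136 ]
[ 0.    -0.    -0.    -0.009 -0.131  0.039]
[ 0.    -0.    -0.     0.267 -0.131  0.039]
```

View pics/w1.png

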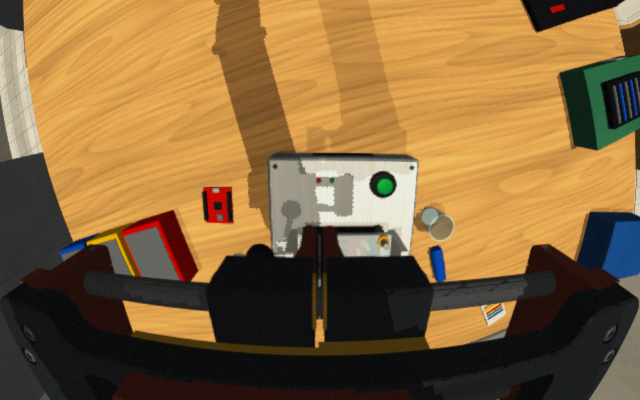

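View pics/t1.png

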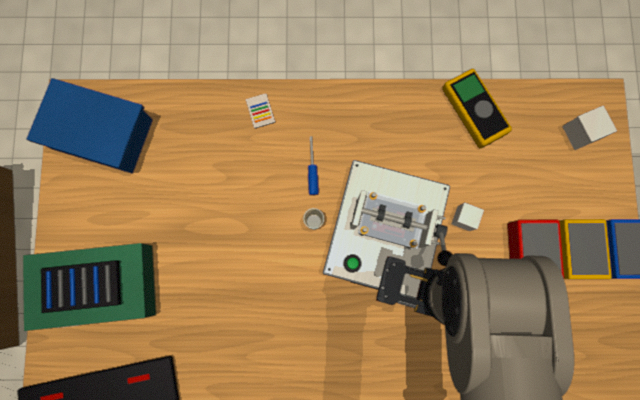

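Run:
```python
from h import *
from workcell import observe,grab_frame
a=grab_frame("side")["pixels"][40:260,250:640]
cv2.imwrite("pics/s1.png",cv2.resize(a,(780,440),interpolation=2))
f=grab_frame("wrist");print({k:v for k,v in f.items() if k!="pixels"})
```

```text
{'fx': 309.70691628693146, 'fy': 309.70691628693146, 'cx': 319.15170438020726, 'cy': 198.05516160752347, 'mount': array([[ 7.57375722e-04,  2.57809856e-01, -9.66195376e-01,
        -1.89092195e-01],
       [ 9.99999555e-01,  3.48092719e-04,  8.76755509e-04,
         4.74354904e-04],
       [ 5.62361787e-04, -9.66195610e-01, -2.57809478e-01,
        -7.09502911e-02],
       [ 0.00000000e+00,  0.00000000e+00,  0.00000000e+00,
         1.00000000e+00]])}
```

View pics/s1.png

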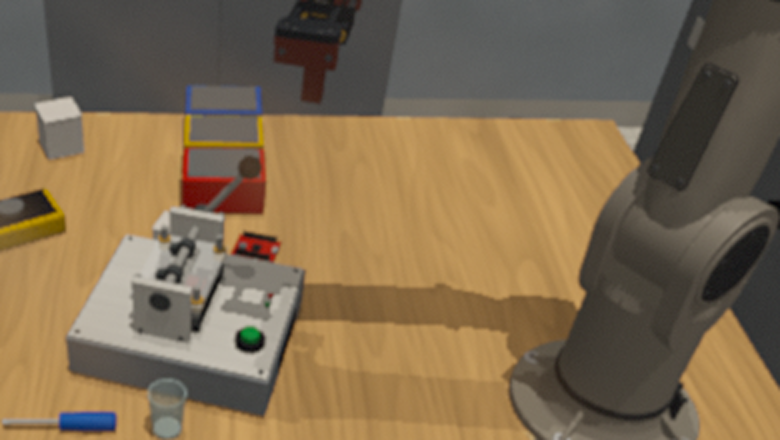

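```bash
cat >> h.py <<'E'
M=np.array([[7.57375722e-04,2.57809856e-01,-9.66195376e-01,-1.89092195e-01],[9.99999555e-01,3.48092719e-04,8.76755509e-04,4.74354904e-04],[5.62361787e-04,-9.66195610e-01,-2.57809478e-01,-7.09502911e-02]])
def wr(s,uv,z):
    d=np.array(uv)-[319.1517,198.05516];r=np.hypot(*d);th=r/309.7069
    v=np.array([np.sin(th)*d[0]/r,-np.sin(th)*d[1]/r,-np.cos(th)])
    R0=R.from_rotvec(s["ee_rot"]).as_matrix();w=R0@M[:,:3]@v;o=s["position"]+R0@M[:,3]
    return o+w*(z-o[2])/w[2]
E
python3 - <<'E'
from h import *
from workcell import observe
s=observe()
print("btn",wr(s,(384.5,185.5),.097),"FR",wr(s,(269,157),.075),fix(P,-.14,-.12,.075),"FL",wr(s,(418,157),.075),fix(P,-.14,.12,.075),"board",wr(s,(218,205),.015))
a=cv2.imread("pics/w1.png")[140:260,190:460];cv2.imwrite("pics/w1c.png",cv2.resize(a,(756,336),interpolation=2))
E
```

```text
btn [ 0.4668949  -0.02238348  0.097     ] FR [ 0.38184044 -0.18076259  0.075     ] [ 0.38120442 -0.18635223  0.075     ] FL [0.44210346 0.04426864 0.075     ] [0.444454   0.04516341 0.075     ] board [ 0.44388078 -0.31165107  0.015     ]
```

View pics/w1c.png

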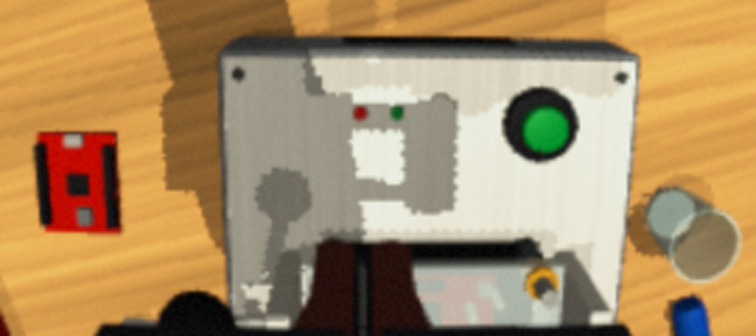

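Emit:
apply_moves:
  steps:
    - [0, 0, 0, 0, -0.11, 0.02, 1]
    - [0, 0, 0, 0.06, -0.131, 0.03, 1]
    - [0, 0, 0, 0.14, -0.131, 0.035, 1]
    - [0, 0, 0, 0.22, -0.131, 0.039, 1]
    - [0, 0, 0, 0.265, -0.131, 0.039, 1]

```text
time_s: 2.8
position: [0.4146, -0.1754, 0.2209]
ee_rot: [0.206, 1.564, -0.207]
ft_force: [0.3, -0.4, -1.0]
grip_width: 0.0002
```

Run:
```python
from h import *
from workcell import observe,grab_frame
s=observe();print(s["position"],s["joint_positions"].round(2),s["ft_force"])
R0=R.from_rotvec(s["ee_rot"]).as_matrix()
for a in(0,.3,.6,.93,1.2):print(a,(R0.T@(knob(P,a)-s["position"])).round(4))
a=grab_frame("side")["pixels"][40:260,250:640]
cv2.imwrite("pics/s2.png",cv2.resize(a,(780,440),interpolation=2))
cv2.imwrite("pics/w2.png",grab_frame("wrist")["pixels"])
```

```text
[ 0.41460791 -0.17538568  0.22085492] [-0.52  0.06  0.84  2.07 -0.06  1.03  1.65] [ 0.30705214 -0.39441867 -0.9717041 ]
0 [-0.0152 -0.0046  0.0607]
0.3 [-0.0303 -0.0048  0.0916]
0.6 [-0.0355 -0.0049  0.1255]
0.93 [-0.0294 -0.0051  0.1628]
1.2 [-0.0156 -0.0052  0.1905]
```

View pics/s2.png

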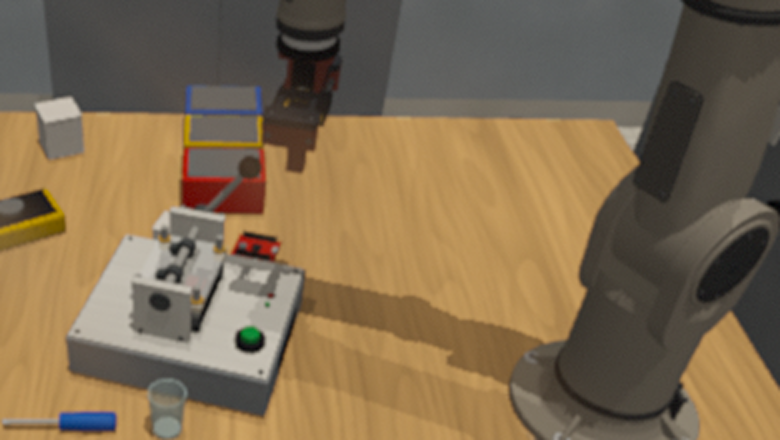

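View pics/w2.png

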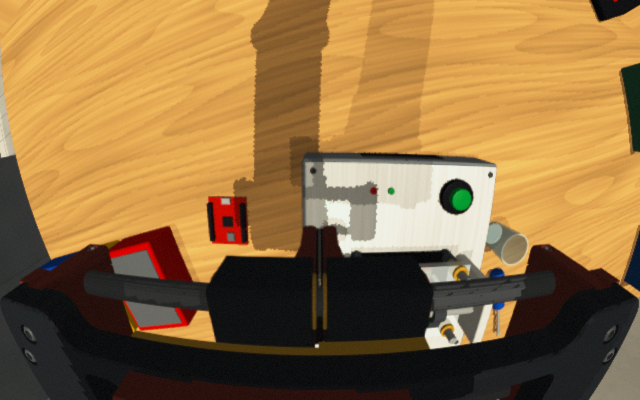

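Emit:
apply_moves:
  steps:
    - [0, 0, 0, 0, -0.01, 0.04, 1]
    - [0, 0, 0, 0, -0.01, 0.08, 1]
    - [0, 0, 0, -0.01, -0.01, 0.11, 1]
    - [0, 0, 0, -0.02, -0.01, 0.14, 1]
    - [0, 0, 0, -0.03, -0.01, 0.17, 1]

```text
time_s: 3.52
position: [0.4968, -0.2041, 0.239]
ee_rot: [0.208, 1.56, -0.207]
ft_force: [0.0, 0.2, 0.1]
grip_width: 0.0005
```

Run:
```python
from h import *
from workcell import observe,grab_frame
s=observe();print(s["position"],s["joint_positions"].round(2),s["ft_force"])
R0=R.from_rotvec(s["ee_rot"]).as_matrix()
for a in(0,.3,.6,.93,1.2):print(a,(R0.T@(knob(P,a)-s["position"])).round(4))
a=grab_frame("side")["pixels"][60:230,270:450]
cv2.imwrite("pics/s3.png",cv2.resize(a,(630,595),interpolation=2))
```

```text
[ 0.49681803 -0.20405077  0.23898516] [-0.42  0.26  0.84  1.87 -0.22  1.1   1.81] [0.02270187 0.19180687 0.13279943]
0 [ 0.0031  0.0017 -0.0261]
0.3 [-0.0119  0.0016  0.0048]
0.6 [-0.017   0.0015  0.0388]
0.93 [-0.0108  0.0014  0.0761]
1.2 [0.0031 0.0014 0.1037]
```

View pics/s3.png

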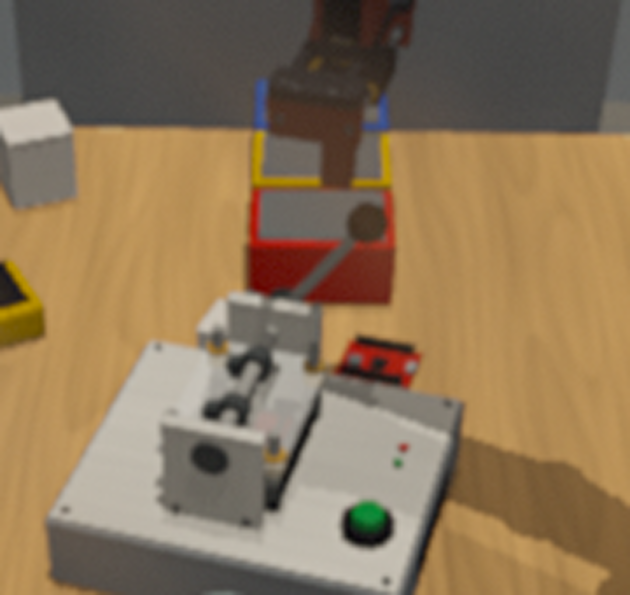

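Run:
```python
from h import *
from workcell import observe,grab_frame
s=observe();print(proj(S,s["position"]), "seen tip ~",(270+340/3.5,60+182/3.5))
print(proj(T,s["position"]))
cv2.imwrite("pics/t3.png",cv2.resize(grab_frame("top")["pixels"][180:320,330:520],(760,560),interpolation=2))
# triangulate knob from both
obs=[(T,(445.5,258.0)),(S,(374.9,123.4))]
r=least_squares(lambda p:np.concatenate([proj(C,p)-uv for C,uv in obs]),[.47,-.2,.24]);print(r.x,r.fun)
cv2.imwrite("pics/w3.png",grab_frame("wrist")["pixels"])
```

```text
[365.37712036 119.49837582] seen tip ~ (367.1428571428571, 112.0)
[448.73495708 244.61086707]
[ 0.47305638 -0.19905032  0.23128037] [ 0.00098969 -0.00959936  0.0129583   0.00192918]
```

View pics/t3.png

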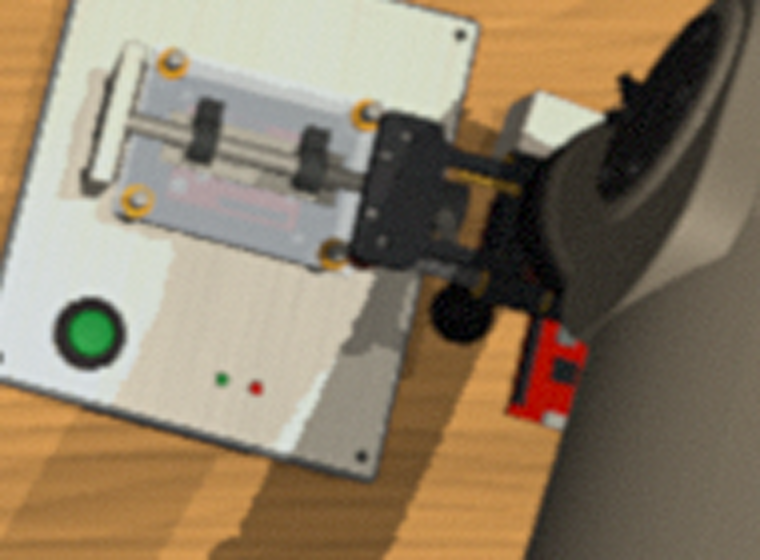

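View pics/w3.png

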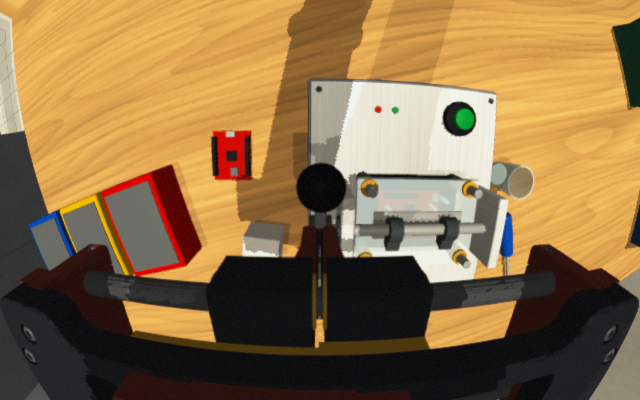

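Run:
```python
from h import *
from workcell import observe,grab_frame
s=observe()
for z in(.231,.236,.24):print(wr(s,(321,187),z), (R.from_rotvec(s["ee_rot"]).as_matrix().T@(wr(s,(321,187),z)-s["position"])).round(4))
print("btn",wr(s,(459,119),.097))
for p,o in(([.4146,-.1754,.2209],(398.5,124)),([.4126,-.1113,.3554],(406.5,90)),(s["position"],(367,112))):
  print(proj(S,np.array(p)),o, proj(T,np.array(p)))
a=cv2.imread("pics/w3.png")[140:260,250:400];cv2.imwrite("pics/w3c.png",cv2.resize(a,(750,600),interpolation=2))
```

```text
[ 0.47181635 -0.19616785  0.231     ] [ 0.0076  0.0015 -0.0259]
[ 0.4707023  -0.19589085  0.236     ] [ 0.0026  0.0015 -0.0271]
[ 0.46981106 -0.19566926  0.24      ] [-0.0014  0.0015 -0.028 ]
btn [ 0.46538731 -0.03195395  0.097     ]
[396.9779711  131.97441541] (398.5, 124) [433.53917493 287.89233198]
[404.54388739  99.65455528] (406.5, 90) [415.11694651 290.7253927 ]
[366.29123727 119.84661612] (367, 112) [448.66243346 245.91518227]
```

View pics/w3c.png

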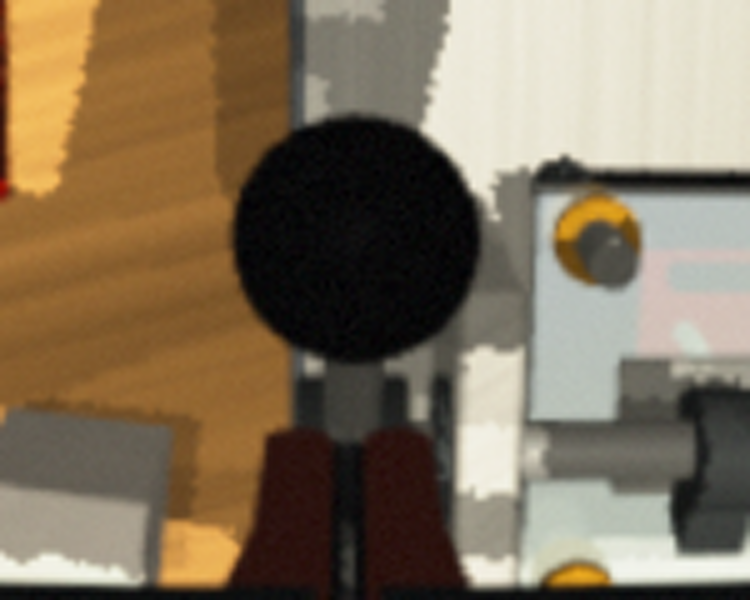

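Run:
```python
from h import *
def pw(t):
    q=M[:,:3].T@(np.array(t)-M[:,3]);d=np.array([q[0],-q[1]]);r=np.hypot(*d);th=np.arctan2(r,-q[2]);return np.array([319.15,198.06])+309.7*th*d/r
for x in(0,-.01,-.02,-.03,-.04):print(x,pw([x,0,0]),pw([x,.0135,-.01]),pw([x,.0135,.01]))
```

```text
0 [318.70268305 228.47416913] [339.71155274 213.84431862] [339.08866092 242.51022349]
-0.01 [318.66850628 234.12236084] [340.7346775  218.85637686] [340.02411727 248.69720291]
-0.02 [318.6309319  240.34324034] [341.86151442 224.39446644] [341.04603527 255.48346284]
-0.03 [318.58946254 247.22268242] [343.10776968 230.541647  ] [342.16577856 262.9527678 ]
-0.04 [318.54350816 254.86310434] [344.49224427 237.3982688 ] [343.39648996 271.20333044]
```

The fingers passed over the knob without moving it. The wrist-camera geometry suggests the tool sits higher than the pose read-out says, so I'll quantify that.

Run:
```python
import cv2
a=cv2.imread("pics/w3.png")[70:270,290:540];cv2.imwrite("pics/w3d.png",cv2.resize(a,(750,600),interpolation=2))
a=cv2.imread("pics/w2.png")[140:270,290:540];cv2.imwrite("pics/w2d.png",cv2.resize(a,(750,390),interpolation=2))
```

```text
(no output)
```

View pics/w3d.png

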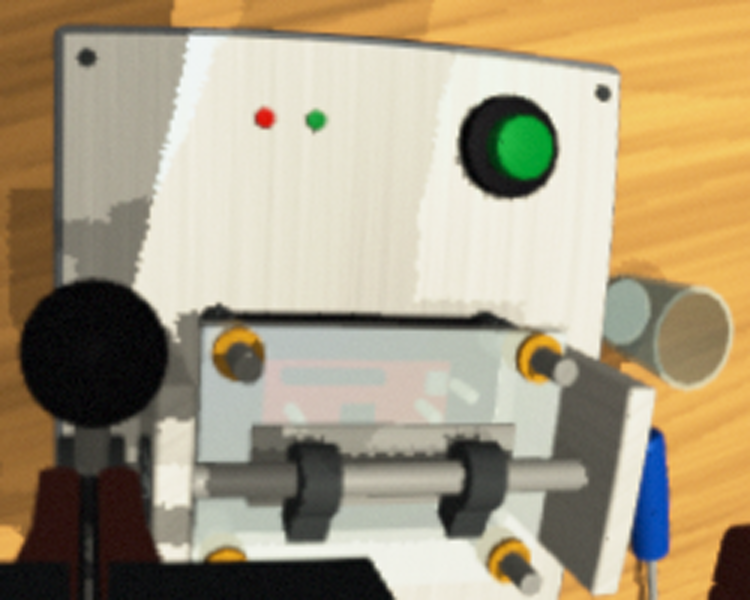

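View pics/w2d.png

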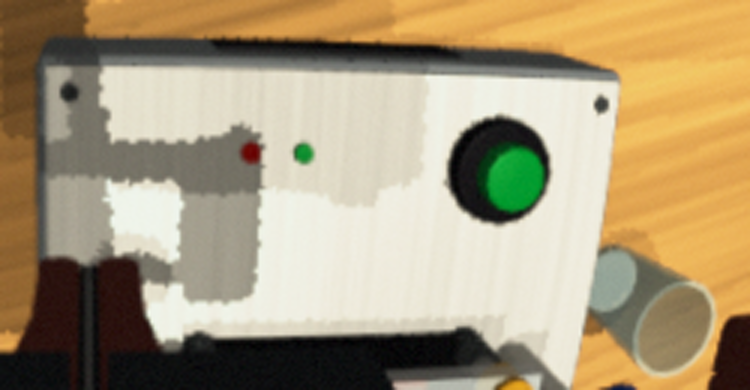

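```bash
cat > fit.py <<'E'
from h import *
from workcell import observe
s=observe()
poses=[((0.4125683,-0.11127964,0.35537329),(.209,1.561,-.209)),((0.41460791,-0.17538568,0.22085492),(.206,1.564,-.207)),(s["position"],s["ee_rot"])]
def pw(t):
    q=M[:,:3].T@(np.array(t)-M[:,3]);d=np.array([q[0],-q[1]]);r=np.hypot(*d);th=np.arctan2(r,-q[2]);return np.array([319.1517,198.05516])+309.7069*th*d/r
tc=lambda u,v:(310+u/4,150+v/3.75)
sc=lambda u,v:(270+u/3.5,80+v/3.5)
FL,FR,BL,BR,B,K='FL FR BL BR B K'.split()
o=[(T,tc(77,447),FL),(T,tc(442,540),FR),(T,tc(188,58),BL),(T,tc(540,145),BR),(T,tc(170,425),B),(T,tc(542,405),K),
(S,sc(386,511),FL),(S,sc(447,333),FR),(S,sc(65,439),BL),(S,sc(158,277),BR),(S,sc(369,440),B),(S,sc(367,152),K),
(0,(275,166.4),FR),(0,(411.8,167.5),FL),(0,(385,186.1),B),(1,(313,170.7),FR),(1,(490.3,174.7),FL),(1,(462.3,199.3),B),
(2,(319,89),FR),(2,(490.7,101),FL),(2,(465,119),B),(2,(321,187.5),K)]
def res(x):
    P=x[:3];a,b=x[3:5];pt={FL:fix(P,-a,b,.076),FR:fix(P,-a,-b,.076),BL:fix(P,a,b,.076),BR:fix(P,a,-b,.076),B:np.r_[x[5:7],.097],K:knob(P,0)}
    e=[]
    for C,uv,n in o:
        if isinstance(C,dict):e.append(proj(C,pt[n])-uv)
        else:
            p,rv=poses[C];e.append((pw(R.from_rotvec(rv).as_matrix().T@(pt[n]-np.array(p)-x[7:10]))-uv))
    return np.concatenate(e)
r=least_squares(res,[.548,-.107,-.267,.128,.108,.467,-.022,0,0,0]);print(r.x.round(4))
for q,e in zip(o,r.fun.reshape(-1,2).round(1)):print("T" if q[0] is T else "S" if q[0] is S else q[0],q[2],e)
E
python3 fit.py
```

```text
[ 5.487e-01 -1.082e-01 -2.706e-01  1.253e-01  1.068e-01  4.688e-01
 -2.410e-02  1.400e-03  1.000e-04 -2.000e-03]
T FL [-0.4 -0.6]
T FR [-1.1 -0.5]
T BL [-0.6  0.1]
T BR [-0.9  0.4]
T B [-0.2 -0.5]
T K [-0.9  0.2]
S FL [ 0.  -1.6]
S FR [ 0.1 -1.3]
S BL [ 0.6 -1.2]
S BR [ 0.5 -1.1]
S B [-0.  -1.4]
S K [ 0.4 -0.9]
0 FR [-0.2  0.2]
0 FL [0.  0.3]
0 B [-0.2  0.4]
1 FR [ 0.  -1.7]
1 FL [-0.2 -1.4]
1 B [-0.5 -1.2]
2 FR [-0.   0.8]
2 FL [0.8 0.8]
2 B [0.8 0.5]
2 K [-0.3  0.9]
```

```bash
cat >> h.py <<'E'
P=np.array([.5487,-.1082,-.2706]); BTN=np.array([.4685,-.0235,.097])
E
python3 - <<'E'
from h import *
from workcell import observe,grab_frame
s=observe();R0=R.from_rotvec(s["ee_rot"]).as_matrix()
im=grab_frame("side")["pixels"]
a=cv2.resize(im[85:145,335:405],(700,600),interpolation=2)
for x in(0,-.01,-.02,-.03):
  for y in(-.0135,.0135):
   for z in(-.01,.01):
    u,v=proj(S,s["position"]+R0@np.array([x,y,z]));c=(int((u-335)*10),int((v+1.3-85)*10));cv2.circle(a,c,4,(0,255*(x==0),255*(x==-.02)) if x in(0,-.02) else (255,255,255),-1)
cv2.imwrite("pics/s4.png",a)
E
```

```text
(no output)
```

View pics/s4.png

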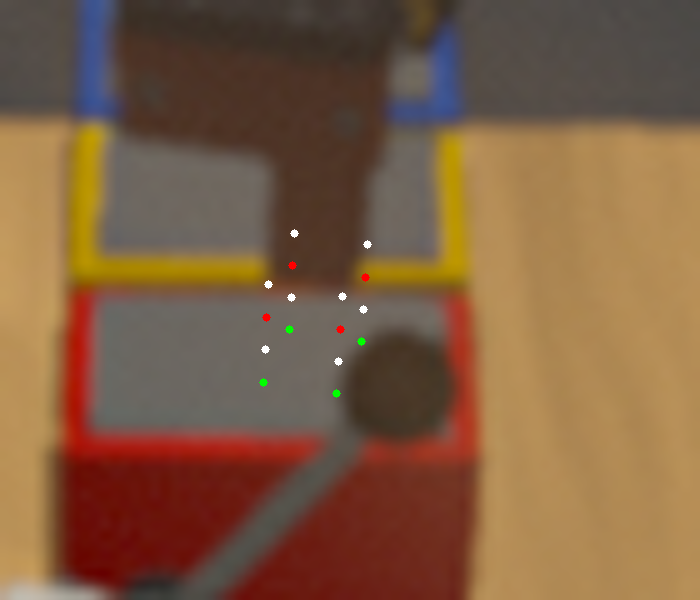

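Run:
```python
from h import *
from workcell import observe
s=observe();R0=R.from_rotvec(s["ee_rot"]).as_matrix()
def pw(t):
    q=M[:,:3].T@(np.array(t)-M[:,3]);d=np.array([q[0],-q[1]]);r=np.hypot(*d);th=np.arctan2(r,-q[2]);return np.array([319.1517,198.05516])+309.7069*th*d/r
for vs in (113,114,115):
  for off in(0,1.3):
    r=least_squares(lambda t:np.r_[proj(S,s["position"]+R0@t)+[0,off]-[371,vs],pw(t)-[335,226.3]],[0,0,0.]);print(vs,off,r.x.round(4),r.fun.round(2))
print(s["grip_width"])
```

```text
113 0 [-0.0296  0.009  -0.0124] [-0.22 -0.11  0.   -0.05]
113 1.3 [-0.0328  0.0088 -0.0135] [ 0.28  0.14 -0.    0.06]
114 0 [-0.027   0.0091 -0.0115] [-0.61 -0.3   0.   -0.14]
114 1.3 [-0.0303  0.009  -0.0126] [-0.11 -0.05  0.   -0.02]
115 0 [-0.0245  0.0093 -0.0106] [-0.99 -0.5   0.   -0.24]
115 1.3 [-0.0278  0.0091 -0.0118] [-0.49 -0.25  0.   -0.12]
0.0009937115515175204
```

The joint fit puts the tool pose within 2 mm, so the pose read-out is fine. The finger ends sit about 28 mm short of the TCP, which explains the skim over the knob. I'll go up, back to the front, and come in lower.

Emit:
apply_moves:
  steps:
    - [0, 0, 0, -0.1, 0, 0.03, 1]
    - [0, 0, 0, -0.18, 0, 0.02, 1]
    - [0, 0, 0, -0.18, 0, -0.07, 1]
    - [0, 0, 0, -0.18, 0, -0.18, 1]
    - [0, 0, 0, -0.14, 0, -0.19, 1]

```text
time_s: 4.35
position: [0.4016, -0.1796, 0.3093]
ee_rot: [0.214, 1.555, -0.202]
ft_force: [1.0, -0.5, 0.9]
grip_width: 0.0002
```

Run:
```python
from h import *
from workcell import observe
s=observe();R0=R.from_rotvec(s["ee_rot"]).as_matrix();print(s["position"],s["ft_force"])
for a in(0,.3,.6,.93,1.2):print(a,(R0.T@(knob(P,a)-s["position"])).round(4))
```

```text
[ 0.40157055 -0.17960817  0.30934557] [ 1.01327523 -0.5301477   0.85405204]
0 [0.0738 0.0022 0.0724]
0.3 [0.059  0.0021 0.1034]
0.6 [0.054  0.002  0.1375]
0.93 [0.0604 0.0018 0.1747]
1.2 [0.0744 0.0015 0.2023]
```

Down 115 mm (share 0.23), y +2 mm.

Emit:
apply_moves:
  steps:
    - [0, 0, 0, 0.08, 0.004, 0, 1]
    - [0, 0, 0, 0.16, 0.004, 0.01, 1]
    - [0, 0, 0, 0.23, 0.004, 0.02, 1]
    - [0, 0, 0, 0.23, 0.004, 0.05, 1]
    - [0, 0, 0, 0.23, 0.004, 0.08, 1]

```text
time_s: 4.97
position: [0.4424, -0.1879, 0.1925]
ee_rot: [0.209, 1.562, -0.208]
ft_force: [0.3, 0.4, -1.1]
grip_width: 0.0003
```

Run:
```python
from h import *
from workcell import observe,grab_frame
s=observe();R0=R.from_rotvec(s["ee_rot"]).as_matrix();print(s["position"],s["ft_force"])
for a in(0,.3,.6,.93,1.2):print(a,(R0.T@(knob(P,a)-s["position"])).round(4))
cv2.imwrite("pics/s5.png",cv2.resize(grab_frame("side")["pixels"][85:145,335:435],(800,480),interpolation=2))
```

```text
[ 0.44236194 -0.18787048  0.19250448] [ 0.32625397  0.42207569 -1.09482976]
0 [-0.0435  0.0001  0.0312]
0.3 [-0.0585 -0.0001  0.0621]
0.6 [-0.0637 -0.0002  0.0961]
0.93 [-0.0575 -0.0004  0.1333]
1.2 [-0.0437 -0.0006  0.161 ]
```

View pics/s5.png

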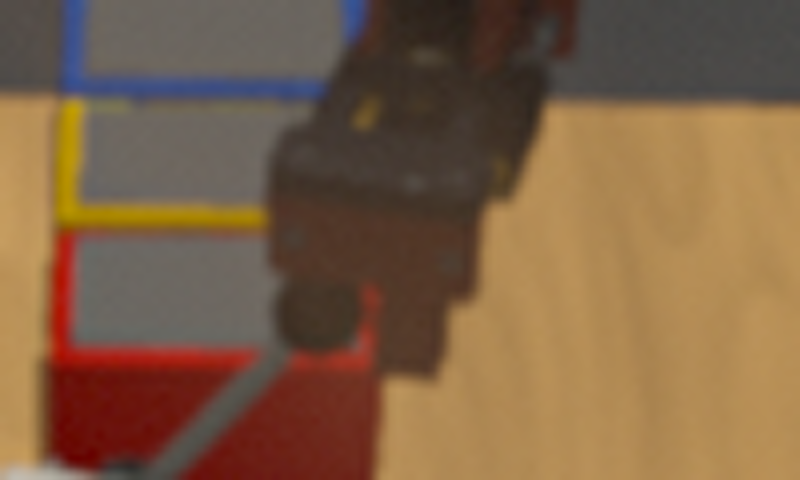

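Emit:
apply_moves:
  steps:
    - [0, 0, 0, -0.012, 0, 0, 1]
    - [0, 0, 0, -0.014, 0, 0.015, 1]
    - [0, 0, 0, -0.027, 0, 0.038, 1]
    - [0, 0, 0, -0.035, 0, 0.055, 1]
    - [0, 0, 0, -0.042, 0, 0.075, 1]

```text
time_s: 5.65
position: [0.476, -0.1976, 0.2141]
ee_rot: [0.212, 1.566, -0.207]
ft_force: [-5.2, 0.7, 4.9]
grip_width: 0.0005
```

Run:
```python
from h import *
from workcell import observe,grab_frame
s=observe();R0=R.from_rotvec(s["ee_rot"]).as_matrix();print(s["position"],s["ft_force"])
for a in(0,.3,.6,.93,1.2):print(a,(R0.T@(knob(P,a)-s["position"])).round(4))
cv2.imwrite("pics/s6.png",cv2.resize(grab_frame("side")["pixels"][75:145,325:425],(800,560),interpolation=2))
```

```text
[ 0.47602084 -0.19759316  0.21406381] [-5.19130658  0.72294461  4.92903817]
0 [-0.0218  0.0006 -0.0039]
0.3 [-0.037   0.0006  0.0269]
0.6 [-0.0423  0.0004  0.0609]
0.93 [-0.0363  0.0003  0.0982]
1.2 [-0.0226  0.0002  0.1259]
```

View pics/s6.png

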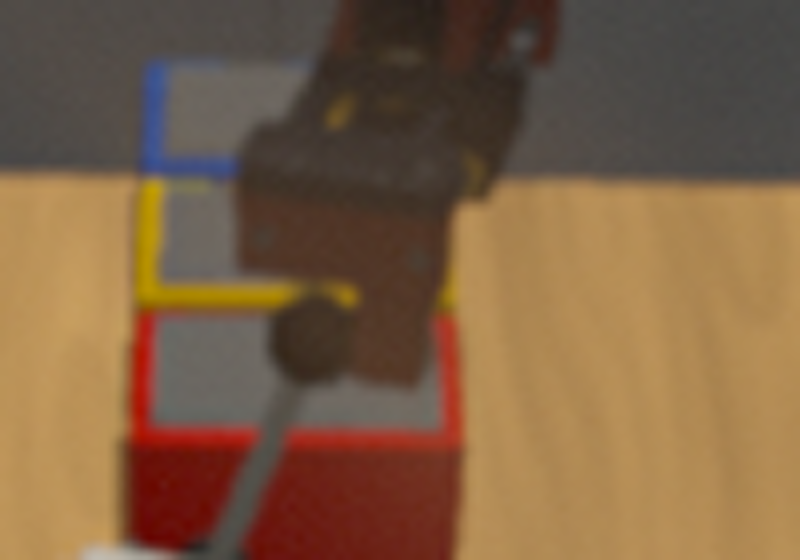

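Emit:
apply_moves:
  steps:
    - [0, 0, 0, -0.006, 0, 0.03, 1]
    - [0, 0, 0, -0.01, 0, 0.065, 1]
    - [0, 0, 0, -0.009, 0, 0.095, 1]
    - [0, 0, 0, -0.003, 0, 0.125, 1]
    - [0, 0, 0, 0.002, 0, 0.155, 1]

```text
time_s: 6.32
position: [0.5548, -0.2188, 0.2127]
ee_rot: [0.209, 1.561, -0.209]
ft_force: [-0.3, -0.1, -0.1]
grip_width: 0.0006
```

Run:
```python
from h import *
from workcell import observe,grab_frame
s=observe();R0=R.from_rotvec(s["ee_rot"]).as_matrix();print(s["position"],s["ft_force"])
for a in(0,.3,.6,.93,1.2):print(a,(R0.T@(knob(P,a)-s["position"])).round(4),proj(S,knob(P,a)))
cv2.imwrite("pics/s7.png",cv2.resize(grab_frame("side")["pixels"][75:145,325:425],(800,560),interpolation=2))
```

```text
[ 0.55481356 -0.21879005  0.21273831] [-0.33585362 -0.06772544 -0.10312121]
0 [-0.0232  0.0003 -0.0854] [375.24149573 122.55813824]
0.3 [-0.0381  0.0002 -0.0544] [364.27377066 115.91696587]
0.6 [-0.0433  0.     -0.0205] [352.08320366 112.25757794]
0.93 [-0.0371 -0.0001  0.0168] [338.81398866 112.08467353]
1.2 [-0.0232 -0.0003  0.0445] [329.18323841 114.88433459]
```

View pics/s7.png

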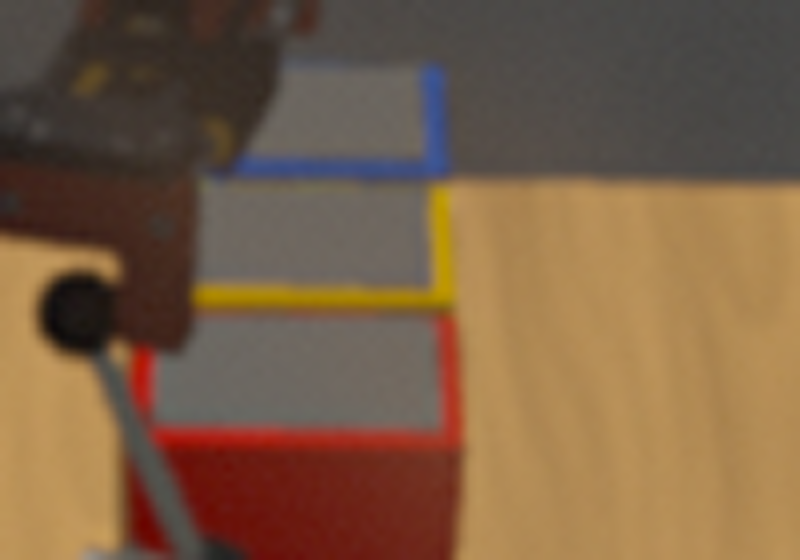

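Emit:
apply_moves:
  steps:
    - [0, 0, 0, 0.004, 0, 0.02, 1]
    - [0, 0, 0, 0.004, 0, 0.02, 1]

```text
time_s: 6.62
position: [0.5644, -0.2212, 0.2109]
ee_rot: [0.208, 1.56, -0.209]
ft_force: [0.3, 0.8, 0.5]
grip_width: 0.0006
```

Run:
```python
from h import *
from workcell import observe,grab_frame
s=observe();R0=R.from_rotvec(s["ee_rot"]).as_matrix();print(s["position"],s["ft_force"])
for a in(.93,1.1,1.2):print(a,(R0.T@(knob(P,a)-s["position"])).round(4),proj(S,knob(P,a)))
cv2.imwrite("pics/s8.png",cv2.resize(grab_frame("side")["pixels"][75:145,315:415],(800,560),interpolation=2))
```

```text
[ 0.56438024 -0.22122922  0.21086142] [0.25250507 0.78139418 0.47442714]
0.93 [-0.0389 -0.0003  0.007 ] [338.81398866 112.08467353]
1.1 [-0.0311 -0.0004  0.0248] [332.56330669 113.55592412]
1.2 [-0.025  -0.0005  0.0346] [329.18323841 114.88433459]
```

View pics/s8.png

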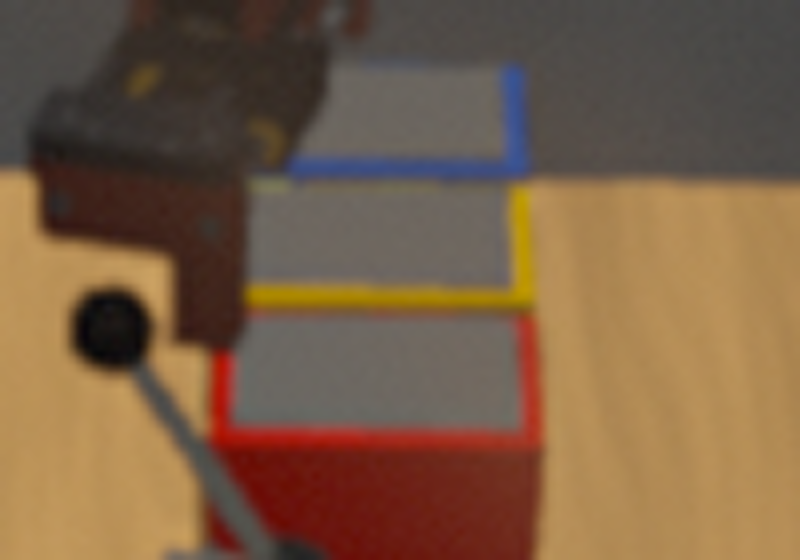

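The lever is at its second stop: the knob is at pixel (329,116), against (329.2,114.9) predicted for 1.2 rad, with clear air to the fingers. Backing off and going to the button.

Emit:
apply_moves:
  steps:
    - [0, 0, 0, -0.01, 0, -0.06, 1]
    - [0, 0, 0, -0.12, 0, -0.1, 1]
    - [0, 0, 0, -0.2, 0, -0.16, 1]
    - [0, 0, 0, -0.2, 0.1, -0.22, 1]
    - [0, 0, 0, -0.2, 0.2, -0.26, 1]

```text
time_s: 7.3
position: [0.4635, -0.0898, 0.3115]
ee_rot: [0.212, 1.559, -0.208]
ft_force: [2.0, 0.0, 0.2]
grip_width: 0.0005
```

Run:
```python
from h import *
from workcell import observe,grab_frame
s=observe();print(s["position"])
for z in(.16,.1,.077):print(delta(s,[.4685,-.0235,z],down(P[2]+np.pi/2)).round(3))
```

```text
[ 0.46350516 -0.08978906  0.31153003]
[ 0.001  0.001 -0.001  0.303  0.13  -0.026]
[ 0.001  0.001 -0.001  0.423  0.129 -0.026]
[ 0.001  0.001 -0.001  0.469  0.129 -0.026]
```

Emit:
apply_moves:
  steps:
    - [0, 0, 0, 0, 0.1, -0.02, 1]
    - [0, 0, 0, 0.08, 0.13, -0.026, 1]
    - [0, 0, 0, 0.2, 0.13, -0.026, 1]
    - [0, 0, 0, 0.3, 0.13, -0.026, 1]
    - [0, 0, 0, 0.36, 0.13, -0.026, 1]

```text
time_s: 7.92
position: [0.4675, -0.0245, 0.1291]
ee_rot: [0.208, 1.563, -0.209]
ft_force: [-0.3, -0.1, 0.1]
grip_width: 0.0005
```

Run:
```python
from h import *
from workcell import observe,grab_frame
cv2.imwrite("pics/s9.png",cv2.resize(grab_frame("side")["pixels"][95:245,270:420],(600,600),interpolation=2))
cv2.imwrite("pics/w9.png",grab_frame("wrist")["pixels"])
s=observe();print(s["position"],s["ft_force"])
for z in(.1,.068):print(delta(s,[.4685,-.0235,z],down(P[2]+np.pi/2)).round(3))
```

```text
[ 0.46644271 -0.02472883  0.12876292] [-0.60040806 -0.40505186  0.07622784]
[ 0.002 -0.002  0.001  0.057  0.004  0.004]
[ 0.002 -0.002  0.001  0.121  0.004  0.004]
```

View pics/s9.png

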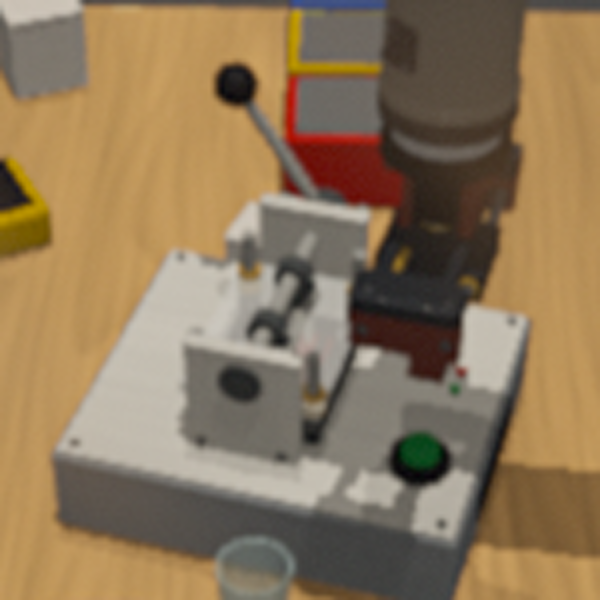

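View pics/w9.png

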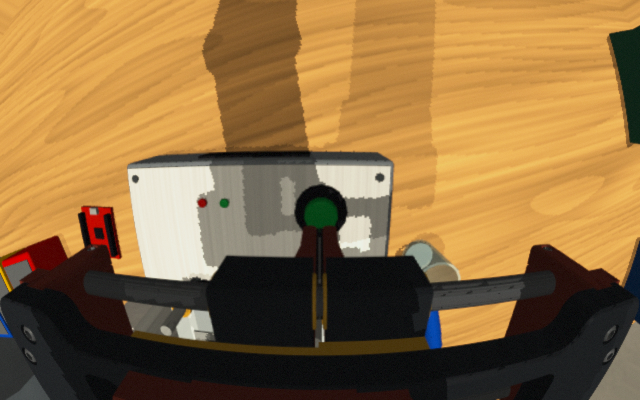

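Emit:
apply_moves:
  steps:
    - [0, 0, 0, 0.05, 0.004, 0.004, 1]
    - [0, 0, 0, 0.1, 0.004, 0.004, 1]
    - [0, 0, 0, 0.1, 0.004, 0.004, 1]

```text
time_s: 8.4
position: [0.4712, -0.023, 0.0814]
ee_rot: [0.209, 1.562, -0.209]
ft_force: [-0.7, -0.7, 0.5]
grip_width: 0.0003
```

Run:
```python
from h import *
from workcell import observe,grab_frame
cv2.imwrite("pics/s10.png",cv2.resize(grab_frame("side")["pixels"][95:245,270:420],(600,600),interpolation=2))
s=observe();print(s["position"],s["ft_force"])
```

```text
[ 0.47193112 -0.02312707  0.0821391 ] [0.26503035 0.90177675 0.69041001]
```

View pics/s10.png

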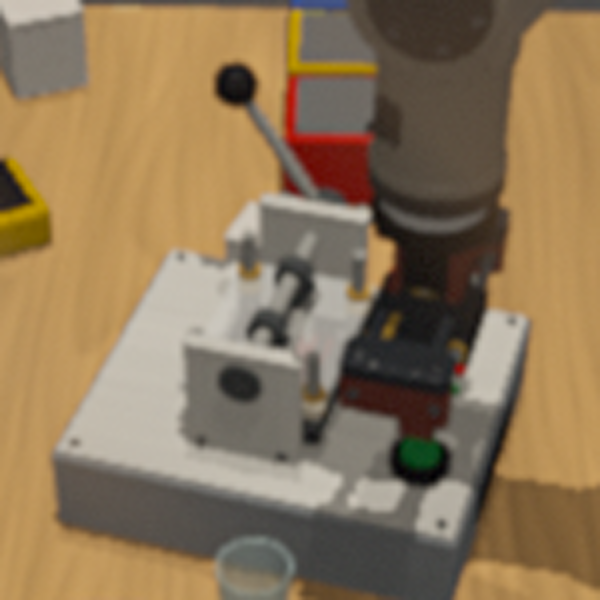

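Emit:
apply_moves:
  steps:
    - [0, 0, 0, 0.012, 0, -0.006, 1]
    - [0, 0, 0, 0.024, 0, -0.006, 1]
    - [0, 0, 0, 0.024, 0, -0.006, 1]

```text
time_s: 8.82
position: [0.4689, -0.0219, 0.0692]
ee_rot: [0.209, 1.56, -0.208]
ft_force: [-0.0, 0.6, 1.5]
grip_width: 0.0009
```

Emit:
apply_moves:
  steps:
    - [0, 0, 0, 0.006, 0, 0, 1]
    - [0, 0, 0, 0.006, 0, 0, 1]

```text
time_s: 9.07
position: [0.4689, -0.0219, 0.0661]
ee_rot: [0.209, 1.56, -0.208]
ft_force: [-0.2, 1.5, 3.4]
grip_width: 0.0005
```

Emit:
apply_moves:
  steps:
    - [0, 0, 0, 0.006, 0, 0, 1]
    - [0, 0, 0, 0.01, 0, 0, 1]
    - [0, 0, 0, 0.01, 0, 0, 1]

```text
time_s: 9.45
position: [0.4692, -0.0219, 0.0635]
ee_rot: [0.212, 1.561, -0.206]
ft_force: [-12.0, 3.3, 44.2]
grip_width: 0.0006
```

It bottomed out (44 N on the fingers). Releasing straight up.

Emit:
apply_moves:
  steps:
    - [0, 0, 0, -0.03, 0, 0, 1]
    - [0, 0, 0, -0.12, 0, 0, 1]
    - [0, 0, 0, -0.24, 0, -0.02, 1]
    - [0, 0, 0, -0.34, 0, -0.05, 1]
    - [0, 0, 0, -0.42, 0, -0.05, 1]

```text
time_s: 10.07
position: [0.4436, -0.016, 0.2723]
ee_rot: [0.209, 1.561, -0.208]
ft_force: [0.1, 0.9, -0.2]
grip_width: 0.0007
```

Run:
```python
from h import *
from workcell import observe,grab_frame
im=grab_frame("side")["pixels"];cv2.imwrite("pics/s11.png",cv2.resize(im[95:275,250:420],(680,600)if 0 else (566,600),interpolation=2))
s=observe();print(s["position"],s["ft_force"],s["time_s"])
f=grab_frame("top")["pixels"];cv2.imwrite("pics/t11.png",cv2.resize(f[120:320,280:500],(660,600),interpolation=2))
```

```text
[ 0.44671827 -0.01610018  0.27668295] [ 2.34347768 -0.78898761  3.65761732] 10.125
```

View pics/s11.png

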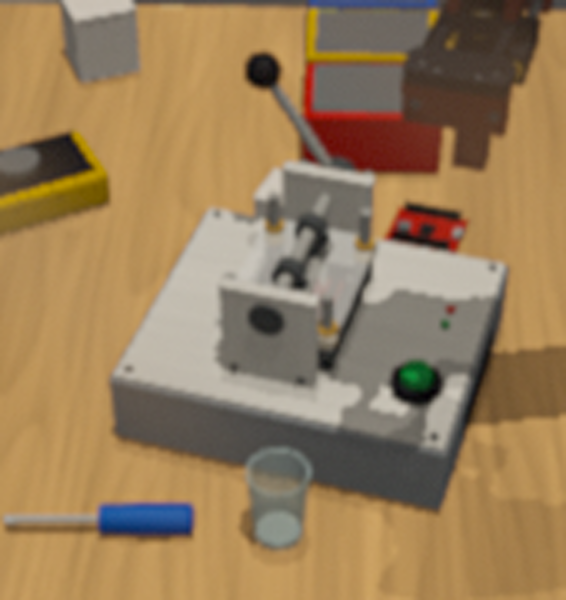

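View pics/t11.png

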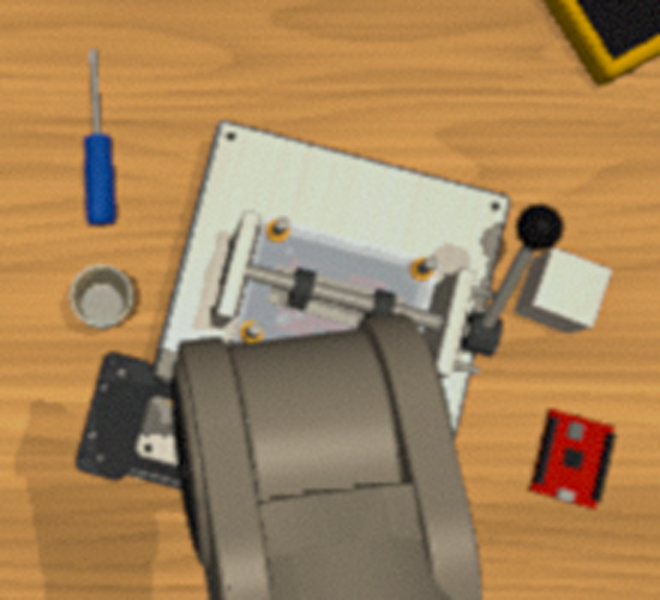

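Emit:
apply_moves:
  steps:
    - [0, 0, 0, -0.02, 0, 0, 1]
    - [0, 0, 0, -0.02, 0, 0, 1]
    - [0, 0, 0, -0.02, 0, 0, 1]

```text
time_s: 10.55
position: [0.444, -0.0159, 0.2802]
ee_rot: [0.208, 1.562, -0.21]
ft_force: [-0.6, 0.2, -0.6]
grip_width: 0.0005
```

```bash
python3 -c "
from workcell import observe,close_job
s=observe();print(s['position'],s['ft_force'],s['joint_vel'].round(3));print(close_job())"
```

```text
[ 0.44397468 -0.01589036  0.28015477] [-0.6416633   0.18546172 -0.57138946] [-0.     0.002 -0.001  0.001  0.001  0.001 -0.001]
the job is handed in; nothing more can be done
None
```

The lever is at its second stop, the green button was then pressed right in and let go, and the job is handed in at about 10.6 s. No verdict was reported.

- **Lever:** I pushed the knob back with the shut fingers. It snapped over: the knob was at pixel (329,116), against (329,115) predicted for 1.2 rad. It was still there in the pictures taken after the button press.
- **Button:** I pressed it straight down. The tool went about 5.7 mm further from first contact until it bottomed out. The force there reached 44 N on the fingers, far more than the 5 N needed. The last side picture shows the button out again.
- **Bystanders:** the beaker and spare board measured within about a pixel of their start. The carton and screwdriver look unmoved in the last pictures, but I did not measure them.
- **At hand-in:** the arm was still, well above the fixture, with nothing beyond sensor noise on the force reading.

**What disagreed:** the finger ends turned out to be about 28 mm short of the stated TCP. Because of this my first pass skimmed over the knob without moving the lever, and the tool's grasp point came roughly 20 mm from the knob's centre (the limit is 12 mm). I measured the offset from the side and wrist pictures and repeated the push lower. The button contact height then fitted the same offset.

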